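# Roll the coil-former blank into the drilling V-block

## Robot

A 6-joint arm with a two-finger parallel gripper is mounted at the origin on the work surface. World frame = base frame: x ahead of the robot, y to its left, z up, the work surface at z = 0. Lengths are in m, angles in degrees, forces in N, time in s.
With the tool pointing down it reaches from about 0.375 to 0.9 m from the base axis. Payload 3.1 kg.
Tool frame: the origin (TCP) lies between the finger pads; the fingertips stand 11 mm ahead of it and the grasp point (between the pads) lies 8 mm behind it; z points along the fingers, y is the line along which they close (so a half turn about z gives the same grasp; the last joint's range is limited). The gripper opens to 87 mm and grips with 3 to 60 N. Pads are 19 mm wide; open, the fingers measure 117 mm over their backs; the gripper's body (75 mm by 190 mm) begins 51 mm behind the grasp point.
Start: joints at [-80.758, 30.224, 82.088, -0, 67.689, -10.227], TCP at [0.208, -0.589, 0.234] pointing down, gripper open.
Joint ranges: [-176.69, 176.69], [-43.24, 126.21], [12.49, 139.97], [-82, 262], [0, 151.66], [-163.58, 163.58]. Speed limits (degrees/s): [159.86, 159.86, 180, 180, 180, 180].

## Interface

Orientations are given as a 3x3 rotation matrix whose columns are the frame's x, y, z axes.
In Python, from rig import bot gives the robot as it stands.
- The arm moves only by the tool apply_moves, never from a script. Its argument "steps" is a list that holds one entry, the list of rows, each a list of 7 numbers: the shift along the tool's x, y, z in cm, then the turn, a rotation vector about the tool's x, y, z in degrees, then the gripper command: -1 is shut, 1 is fully open, values between are in proportion. In form: [[[dx, dy, dz, rx, ry, rz, jaw], ...]]. A call has 1 to 20 rows; each row is the pose to reach, as a shift and turn from the pose commanded when the call began, along the tool's axes at that moment; what a row does not reach only later rows make up. A row lasts 1/8 s, in which the tool goes at most 62.5 mm and 10.7 degrees, less where a joint would pass 70% of its speed; a pose out of reach is approached as far as the arm can. A call with a gripper value outside its range is refused whole. The fingers move at their own pace and stop on an object; the grip force is fixed at half the most. Time passes only in rows, so rows that repeat a pose let the fingers close. It gives the time, the measured TCP pose, the force, the opening and the grip force at its end, in the units of the state.
- bot.read_state(): the state, without advancing time (a new reading comes with each control period).
- bot.capture(name): name is "scene" or "top"; returns the picture (480x640x3 uint8, blue, green, red); there is no depth.
- bot.camera_model(name): a dict with "intrinsics" (3x3 intrinsics, pixels), "R" (3x3) and "t" (3): a world point X has camera coordinates R X + t. Camera axes: x right, y down, z forward; pixel columns grow to the right and rows downward; lengths in m; the calibration is good to about 2 mm. A picture is of the moment at which its call begins. camera_model takes no time and is no camera call.
- bot.hand_in(): hands the job in; it is judged then, once.
The state is a dict: "time_s": time; "joint_positions": joint angles; "qvel": joint speeds; "tau": joint torques, N m; "position": TCP position; "tcp_rot": TCP orientation; "force": force on the tool from outside, world axes, zero at the start; "moment": the same for the moment, N m; "opening": opening from 0.0 (shut) to 1.0 (fully open); "grasp_force": force on a finger pad.
Only numpy, scipy, OpenCV 4.12 (cv2) and the standard library are available. Lean on these libraries where they do the work, as an engineer would, in place of code of your own. Each camera call takes 0.05 s, during which the arm holds its last target. There are 200 camera calls.

## Task

Get the round plastic bar ready for drilling, using only your fingertips and without picking it up: roll it on its side across the plywood board until it drops into the V-block, then push it lengthwise along the V until its end is right up against the end stop under the drill guide. Leave everything else lying about where it is.

Things in the scene. Friction and masses are not known exactly. Their poses are not given: they have to be found in the camera images.
- bar_center (a point): Centre of the loose bar to be drilled (on its axis, at mid-length): solid grey PVC round bar, 40 mm diameter, 150 mm long, about 0.26 kg, lying on its side on the board's deck, left or right of the V-block, roughly parallel to it. Its x axis runs along the bar; y and z turn as it rolls (z is up at the start). It rolls freely.
- board: Drilling board fixed to the bench: plywood deck 250 (its x) by 420 mm (its y), 22 mm thick; an aluminium V-block, 60 mm wide, is let in flush along its middle line (y = 0) for the full 250 mm. The 90 degree V is 34 mm wide at the deck, 17 mm deep, with smooth flanks. Origin: middle of the underside, on the bench; x along the V towards the stop (away from the robot), z up, deck at z = 22 mm.
- stop (a point): Point on the end stop's face, in the middle of the V, 95 mm from the board's origin, 33.3 mm above the bench; axes as the board's. The stop is an aluminium plate 70 mm wide (y), 8 mm thick, 58 mm high above the deck. From its top the drill guide, an arm 28 mm wide, reaches 30 mm back over the V; its underside is 50 mm above the deck, so the bar passes beneath.
- seat (a point): Where the bar's centre is once the bar lies in the V with its end against the stop: on the V's middle line, 75 mm short of the stop's face, 33.3 mm above the bench (11.3 mm above the deck; while rolling on the deck the centre is 20 mm above it). Axes as the board's.
- tape: Bystander: open roll of brown packing tape, 80 mm across, 36 mm high, lying flat on the deck on the other side of the V-block from the bar. Origin: centre of its underside.
- offcut: Bystander: short offcut of the same grey bar, 40 mm diameter, 55 mm high, standing on end on the bench beside the board. Origin: centre of its underside.
- circuit: Bystander: green circuit board 100 x 80 mm with a black buzzer on it, 22 mm high, on the bench at the right, nearer the robot than the board. Origin: centre of its underside.
- clearbox: Bystander: clear plastic open box 95 x 130 mm, 45 mm high, on the bench at the left, nearer the robot than the board. Origin: centre of its underside.
- screwdriver: Bystander: screwdriver with a red handle, 190 mm long, lying on the bench far to the right. Origin: under its middle.
- pliers: Bystander: small pliers with blue handles, 130 mm long, lying on the bench to the left. Origin: under the pivot.
- eraser: Bystander: white block 60 x 34 x 12 mm lying on the bench on the right. Origin: centre of its underside.
Not all that is in view belongs to the job. Leave any green or turquoise look-alike of the part that bears bar_center alone.

How it is judged (in metres and radians):
On the way, in this order (a step that is already met when the one before it is completed fails the run):
1. the bar has been rolled, by at least a quarter turn about its axis, while still out on the deck (angle between bar_center's own z axis and vertical above 1.4 rad and height (world z) of bar_center above 0.037 m).
2. the bar lies in the V of the V-block (y of bar_center in the frame of seat between -0.003 and 0.003 m and z of bar_center in the frame of seat below 0.003 m and angle between the x axis of bar_center and the x axis of seat, either way round below 0.06 rad), for 0.2 s.
At the end, for the whole second after the job is handed in: The bar lies at rest in the V (its axis within 3 mm sideways and in height of the seated position and within 0.06 rad of the groove) with its end within 3 mm of the stop (all of step 2 and x of bar_center in the frame of seat between -0.003 and 0.003 m and z of bar_center in the frame of seat above -0.003 m and linear speed of bar below 0.01 m/s); the robot touches nothing.
It fails at once if the bar is lifted: its centre more than 15 mm above its height on the deck (height (world z) of bar_center above 0.057 m).
It fails at once if a bystander is moved by more than 20 mm (distance of any of tape, offcut, circuit, clearbox, screwdriver, pliers, eraser from where it was at the start of the episode above 0.02 m).
It also fails if it takes over 51 s, if anything falls off the work surface, if the arm or the gripper's body presses on something with over 40 N, if the wrist force passes 120 N, or if a joint passes its speed limit or range.

## Working session

There is one attempt and no reset: what is moved stays moved. The work goes in short steps, Python scripts to look and compute and a tool call to move; the robot and the scene stay as the last step left them, time stands still between calls to the robot, and variables do not carry over. Pictures are saved under pics/ and viewed, at most 10 in all, crops included, and the job is handed in when it is done.

Besides the shell and the picture viewer there is one more tool, called after ">>>" as name(argument=value, ...) on one line, values as JSON. apply_moves: Moves the arm, as the interface text tells. Its arguments: {"type":"object","properties":{"steps":{"type":"array","items":{"type":"array","items":{"type":"array","items":{"type":"number"}}}}},"required":["steps"]}

```bash
mkdir -p pics; python3 - <<'E'
from rig import bot
import cv2
for n in("scene","top"):
    im=bot.capture(n);cv2.imwrite(f"pics/{n}0.png",im)
    c=bot.camera_model(n);print(n,c)
s=bot.read_state();print(s["time_s"],s["position"],s["tcp_rot"],s["opening"],s["force"])
E
```

```text
scene {'intrinsics': array([[559.71776707,   0.        , 315.39822382],
       [  0.        , 559.71776707, 235.29653   ],
       [  0.        ,   0.        ,   1.        ]]), 'R': array([[-0.41350918,  0.9102863 , -0.01972356],
       [ 0.64231679,  0.2762904 , -0.71490752],
       [-0.64532108, -0.30828959, -0.69894079]]), 't': array([ 0.26571895, -0.28098097,  1.69806089])}
top {'intrinsics': array([[533.91740156,   0.        , 322.92010133],
       [  0.        , 533.91740156, 243.93404761],
       [  0.        ,   0.        ,   1.        ]]), 'R': array([[ 1.57968640e-03, -9.99998169e-01,  1.07970938e-03],
       [-9.92857339e-01, -1.69721085e-03, -1.19295530e-01],
       [ 1.19297144e-01, -8.83547851e-04, -9.92858203e-01]]), 't': array([-0.04404559,  0.52744424,  1.37223493])}
0.1 [ 0.20821242 -0.58863096  0.23267585] [[ 9.42829124e-01  3.33276345e-01 -3.48619014e-04]
 [ 3.33276381e-01 -9.42827213e-01  1.92379303e-03]
 [ 3.12467216e-04 -1.92999458e-03 -9.99998089e-01]] 0.9994149846946223 [-0.49610251  0.0300296  -0.72669944]
```

View pics/scene0.png

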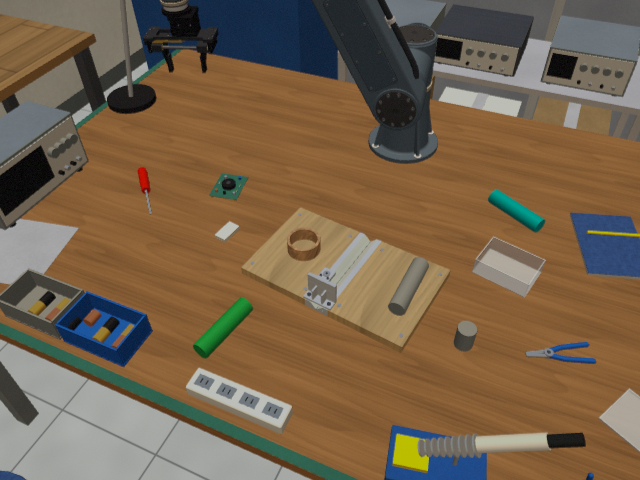

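View pics/top0.png

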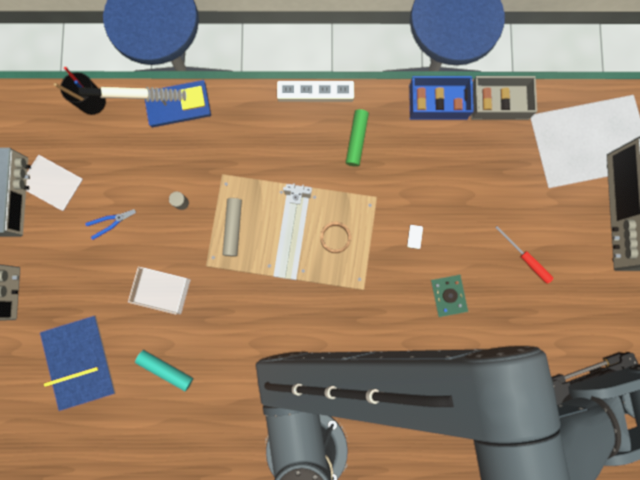

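Scene view: the grey bar lies on the deck at scene (409,286) / top (232,227), to the left of the V (top (292,235)), and the stop is at the far end, top (296,192).

What could be taken for the bar, in top pixels:
- grey bar (232,227)
- grey offcut standing on the bench (178,200)
- green bar (357,137)
- turquoise bar (163,370)

By the description it is the grey one lying on the deck. I'll check that in a close crop and measure it.

```bash
cat > h.py <<'E'
import numpy as np,cv2
from rig import bot
def ray(n,uv,z):
    c=bot.camera_model(n);R,t=c["R"],c["t"];C=-R.T@t
    d=R.T@np.linalg.inv(c["intrinsics"])@np.array([uv[0],uv[1],1.]);return C+d*(z-C[2])/d[2]
def proj(n,X):
    c=bot.camera_model(n);p=c["intrinsics"]@(c["R"]@np.asarray(X)+c["t"]);return p[:2]/p[2]
def biggest(m,off):
    cs,_=cv2.findContours(m.astype(np.uint8),cv2.RETR_EXTERNAL,cv2.CHAIN_APPROX_NONE)
    return max(cs,key=cv2.contourArea)+np.array(off)
E
python3 - <<'E'
from h import *
im=cv2.imread("pics/top0.png");hsv=cv2.cvtColor(im,cv2.COLOR_BGR2HSV)
for p in [(250,200),(260,250),(340,270),(195,240),(330,310),(232,227),(228,210),(285,250),(293,235),(300,225),(297,190)]: print(p,hsv[p[1],p[0]])
cv2.imwrite("pics/crop0.png",cv2.resize(im[165:300,195:390],None,fx=4,fy=4,interpolation=cv2.INTER_CUBIC))
E
```

```text
(250, 200) [ 18 100 206]
(260, 250) [ 18  97 221]
(340, 270) [ 18 100 201]
(195, 240) [ 14 131 175]
(330, 310) [ 14 132 162]
(232, 227) [ 24  36 193]
(228, 210) [ 23  37 157]
(285, 250) [ 50   7 223]
(293, 235) [ 31  28 216]
(300, 225) [ 96   6 226]
(297, 190) [ 99   8 222]
```

View pics/crop0.png

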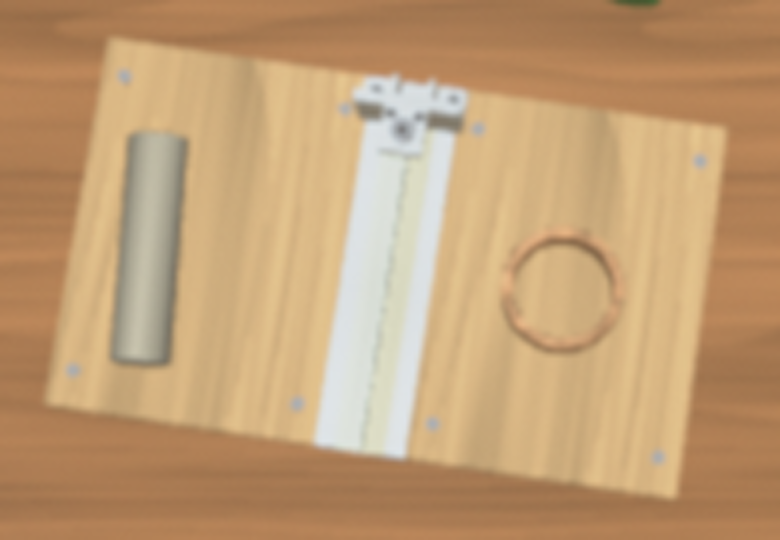

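The crop confirms it: the plain grey bar, about 150 x 40 mm, runs from crop (157,133) to (141,363), roughly parallel to the V. The board corners are at crop (108,38), (727,127), (677,497) and (46,404). The stop and drill guide are at (410,105).

```bash
cat >> h.py <<'E'
def board(im):
    hsv=cv2.cvtColor(im,cv2.COLOR_BGR2HSV)
    m=cv2.inRange(hsv,(0,0,140),(40,115,255))|cv2.inRange(hsv,(0,0,140),(180,30,255))
    m[:165]=0;m[305:]=0;m[:,:200]=0;m[:,385:]=0
    m=cv2.morphologyEx(m,cv2.MORPH_OPEN,np.ones((5,5)))
    c=biggest(m,(0,0));return cv2.minAreaRect(cv2.convexHull(c))
def bar(im,x0=205,x1=400):
    hsv=cv2.cvtColor(im,cv2.COLOR_BGR2HSV)
    m=cv2.inRange(hsv,(10,22,90),(40,62,215));m[:165]=0;m[305:]=0;m[:,:x0]=0;m[:,x1:]=0
    m=cv2.morphologyEx(m,cv2.MORPH_OPEN,np.ones((5,5)))
    return cv2.minAreaRect(biggest(m,(0,0)))
E
python3 - <<'E'
from h import *
im=cv2.imread("pics/top0.png")
r=board(im);P=np.array([ray("top",p,.022) for p in cv2.boxPoints(r)]);print(P.round(4),"sides",np.linalg.norm(P-np.roll(P,-1,0),axis=1).round(4))
man=np.array([(222,174.5),(376.75,196.75),(364.25,289.25),(206.5,266)]);Q=np.array([ray("top",p,.022) for p in man]);print(Q.round(4),np.linalg.norm(Q-np.roll(Q,-1,0),axis=1).round(4))
for X in(P,Q):
    o=X.mean(0);print("centre",o)
# V centre line: near end and far
for z,(a,b) in {.022:((363,452),(455,130))}.items(): pass
b=bar(im,205,262);B=np.array([ray("top",p,.042) for p in cv2.boxPoints(b)]);print("bar",b,B.round(4),np.linalg.norm(B-np.roll(B,-1,0),axis=1).round(4),B.mean(0))
E
```

```text
[[ 0.4674  0.2659  0.022 ]
 [ 0.7245  0.2336  0.022 ]
 [ 0.6588 -0.1905  0.022 ]
 [ 0.4043 -0.1493  0.022 ]] sides [0.2592 0.4292 0.2578 0.42  ]
[[ 0.7162  0.2285  0.022 ]
 [ 0.6561 -0.187   0.022 ]
 [ 0.4092 -0.1517  0.022 ]
 [ 0.4696  0.2633  0.022 ]] [0.4198 0.2494 0.4194 0.2491]
centre [0.56374611 0.03993295 0.022     ]
centre [0.56279604 0.03826753 0.022     ]
bar ((231.77796936035156, 226.60874938964844), (13.864773750305176, 57.72748947143555), 4.864514350891113) [[0.4974 0.2184 0.042 ]
 [0.6498 0.2091 0.042 ]
 [0.6467 0.1726 0.042 ]
 [0.4944 0.1823 0.042 ]] [0.1527 0.0366 0.1526 0.0361] [0.57206181 0.19561291 0.042     ]
```

>>> apply_moves(steps=[[[31, -33, 0, 0, 0, -30, 0.99], [62, -66.1, 3, 0, 0, -62.3, 0.99], [62, -66.1, 3, 0, 0, -62.3, 0.99], [62, -66.1, 3, 0, 0, -62.3, 0.99], [62, -66.1, 3, 0, 0, -62.3, 0.99], [62, -66.1, 3, 0, 0, -62.3, 0.99], [62, -66.1, 3, 0, 0, -62.3, 0.99], [62, -66.1, 3, 0, 0, -62.3, 0.99], [62, -66.1, 3, 0, 0, -62.3, 0.99], [62, -66.1, 3, 0, 0, -62.3, 0.99], [62, -66.1, 3, 0, 0, -62.3, 0.99], [62, -66.1, 3, 0, 0, -62.3, 0.99], [62, -66.1, 3, 0, 0, -62.3, 0.99], [62, -66.1, 3, 0, 0, -62.3, 0.99], [62, -66.1, 3, 0, 0, -62.3, 0.99], [62, -66.1, 3, 0, 0, -62.3, 0.99], [62, -66.1, 3, 0, 0, -62.3, 0.99], [62, -66.1, 3, 0, 0, -62.3, 0.99], [62, -66.1, 3, 0, 0, -62.3, 0.99], [62, -66.1, 3, 0, 0, -62.3, 0.99]]])

```text
time_s: 2.6
position: [0.5726, 0.2399, 0.2038]
tcp_rot: [[0.144, 0.99, 0.0], [0.99, -0.144, 0.0], [0.0, 0.0, -1.0]]
force: [0.9, -0.5, 0.3]
opening: 0.995
grasp_force: 0.0
```

>>> apply_moves(steps=[[[0.2, 0, 4, 0, 0, 0, 0.99], [0.2, 0, 8, 0, 0, 0, 0.99], [0.2, 0, 11, 0, 0, 0, 0.99], [0.2, 0, 13, 0, 0, 0, 0.99], [0.2, 0, 14.5, 0, 0, 0, 0.99], [0.2, 0, 15.5, 0, 0, 0, 0.99], [0.2, 0, 16.2, 0, 0, 0, 0.99], [0.2, 0, 16.2, 0, 0, 0, 0.99]]])

```text
time_s: 3.6
position: [0.5729, 0.2426, 0.0415]
tcp_rot: [[0.143, 0.99, -0.0], [0.99, -0.143, -0.0], [-0.0, -0.0, -1.0]]
force: [-0.1, -0.8, -0.1]
opening: 0.997
grasp_force: 0.0
```

```bash
python3 - <<'E'
from h import *
im=bot.capture("scene");cv2.imwrite("pics/s1.png",cv2.resize(im[180:360,230:470],None,fx=3,fy=3))
cv2.imwrite("pics/t1.png",bot.capture("top"))
E
```

```text
(no output)
```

View pics/s1.png

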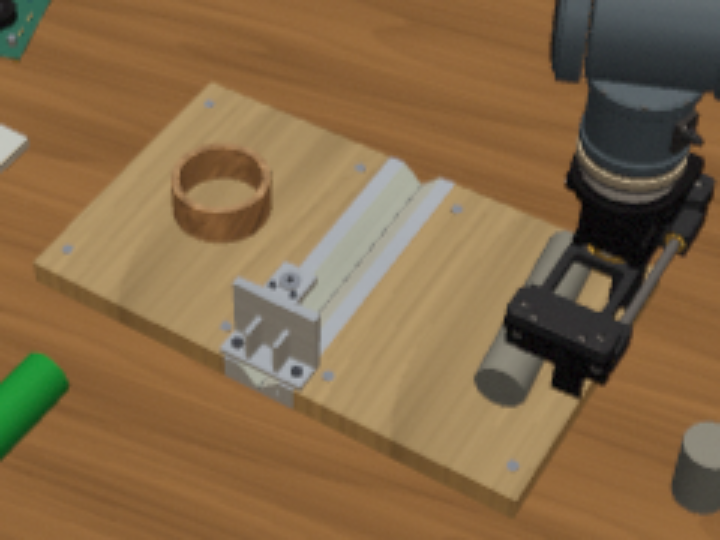

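The fingers are down beside the bar, at crop (570,370), on its outer side, and nothing is touching. Now a slow two-finger push towards the V.

>>> apply_moves(steps=[[[-0.3, 0, 0, 0, 0, 0, 0.99], [-0.6, 0, 0, 0, 0, 0, 0.99], [-0.9, 0, 0, 0, 0, 0, 0.99], [-1.2, 0, 0, 0, 0, 0, 0.99], [-1.5, 0, 0, 0, 0, 0, 0.99], [-1.8, 0, 0, 0, 0, 0, 0.99], [-2.1, 0, 0, 0, 0, 0, 0.99], [-2.4, 0, 0, 0, 0, 0, 0.99], [-2.7, 0, 0, 0, 0, 0, 0.99], [-3.0, 0, 0, 0, 0, 0, 0.99], [-3.4, 0, 0, 0, 0, 0, 0.99], [-3.8, 0, 0, 0, 0, 0, 0.99], [-4.2, 0, 0, 0, 0, 0, 0.99], [-4.6, 0, 0, 0, 0, 0, 0.99], [-5.0, 0, 0, 0, 0, 0, 0.99], [-5.4, 0, 0, 0, 0, 0, 0.99], [-5.8, 0, 0, 0, 0, 0, 0.99], [-6.2, 0, 0, 0, 0, 0, 0.99], [-6.6, 0, 0, 0, 0, 0, 0.99], [-7.0, 0, 0, 0, 0, 0, 0.99]]])

```text
time_s: 6.2
position: [0.5628, 0.173, 0.0415]
tcp_rot: [[0.143, 0.99, 0.0], [0.99, -0.143, 0.0], [0.0, 0.0, -1.0]]
force: [-0.5, 0.3, -0.3]
opening: 0.998
grasp_force: 0.1
```

```bash
python3 - <<'E'
from h import *
im=bot.capture("scene");cv2.imwrite("pics/s2.png",cv2.resize(im[180:360,230:470],None,fx=3,fy=3))
E
```

```text
(no output)
```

View pics/s2.png

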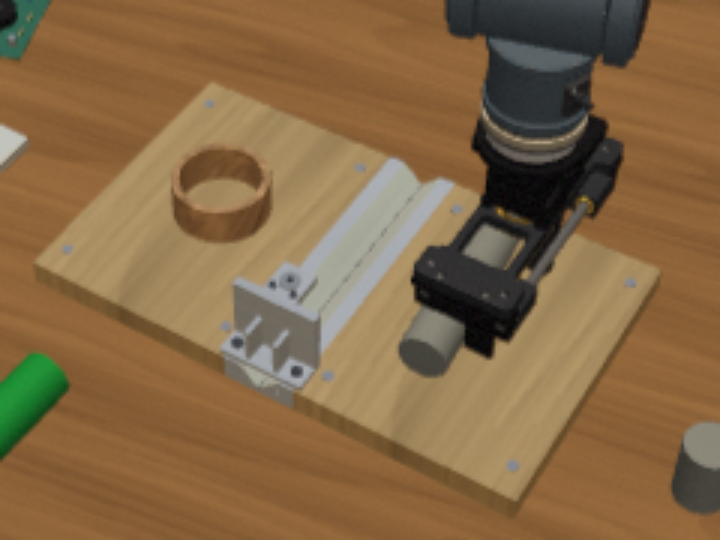

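The bar is rolling ahead of the fingers and is now parallel to the V, with its far end at crop (435,345). Carrying on.

>>> apply_moves(steps=[[[-0.4, 0, 0, 0, 0, 0, 0.99], [-0.8, 0, 0, 0, 0, 0, 0.99], [-1.2, 0, 0, 0, 0, 0, 0.99], [-1.6, 0, 0, 0, 0, 0, 0.99], [-2.0, 0, 0, 0, 0, 0, 0.99], [-2.4, 0, 0, 0, 0, 0, 0.99], [-2.8, 0, 0, 0, 0, 0, 0.99], [-3.2, 0, 0, 0, 0, 0, 0.99], [-3.6, 0, 0, 0, 0, 0, 0.99], [-4.0, 0, 0, 0, 0, 0, 0.99], [-4.4, 0, 0, 0, 0, 0, 0.99], [-4.8, 0, 0, 0, 0, 0, 0.99], [-5.2, 0, 0, 0, 0, 0, 0.99], [-5.6, 0, 0, 0, 0, 0, 0.99], [-6.0, 0, 0, 0, 0, 0, 0.99], [-6.4, 0, 0, 0, 0, 0, 0.99], [-6.8, 0, 0, 0, 0, 0, 0.99], [-7.2, 0, 0, 0, 0, 0, 0.99], [-7.6, 0, 0, 0, 0, 0, 0.99], [-8.0, 0, 0, 0, 0, 0, 0.99]]])

```text
time_s: 8.75
position: [0.5513, 0.0939, 0.0415]
tcp_rot: [[0.143, 0.99, -0.0], [0.99, -0.143, 0.0], [0.0, -0.0, -1.0]]
force: [0.1, -0.4, 0.2]
opening: 1.0
grasp_force: 0.0
```

```bash
python3 - <<'E'
from h import *
im=bot.capture("scene");cv2.imwrite("pics/s3.png",cv2.resize(im[180:360,230:470],None,fx=3,fy=3))
E
```

```text
(no output)
```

View pics/s3.png

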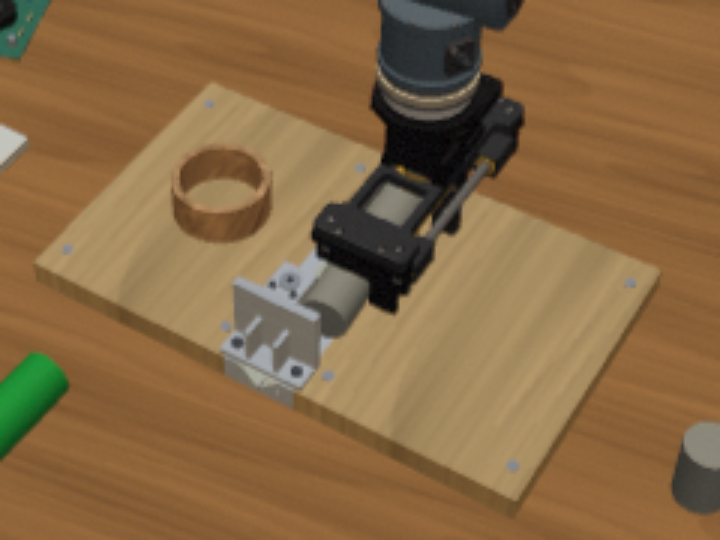

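>>> apply_moves(steps=[[[-0.4, 0, 0, 0, 0, 0, 0.99], [-0.8, 0, 0, 0, 0, 0, 0.99], [-1.1, 0, 0, 0, 0, 0, 0.99], [-1.4, 0, 0, 0, 0, 0, 0.99], [-1.4, 0, 0, 0, 0, 0, 0.99], [-1.4, 0, 0, 0, 0, 0, 0.99], [-0.8, 0, 0, 0, 0, 0, 0.99], [0, 0, 0, 0, 0, 0, 0.99], [1, 0, 0, 0, 0, 0, 0.99], [1, 0, -3, 0, 0, 0, 0.99], [1, 0, -8, 0, 0, 0, 0.5], [1, -4, -10, 0, 0, 0, 0], [1, -10, -10, 0, 0, 0, -1], [1, -14, -10, 0, 0, 0, -1], [1, -14, -10, 0, 0, 0, -1], [1, -14, -10, 0, 0, 0, -1]]])

```text
time_s: 10.8
position: [0.4157, 0.1245, 0.142]
tcp_rot: [[0.143, 0.99, 0.003], [0.99, -0.143, 0.0], [0.0, 0.003, -1.0]]
force: [0.2, -0.2, 0.1]
opening: 0.395
grasp_force: 0.0
```

```bash
python3 - <<'E'
from h import *
a=bot.capture("scene")[180:360,230:470];b=bot.capture("top");cv2.imwrite("pics/t4.png",b)
b=b[165:300,195:390]
cv2.imwrite("pics/c4.png",np.vstack([cv2.resize(a,(400,300)),cv2.resize(b,(400,277),interpolation=cv2.INTER_CUBIC)]))
E
```

```text
(no output)
```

View pics/c4.png

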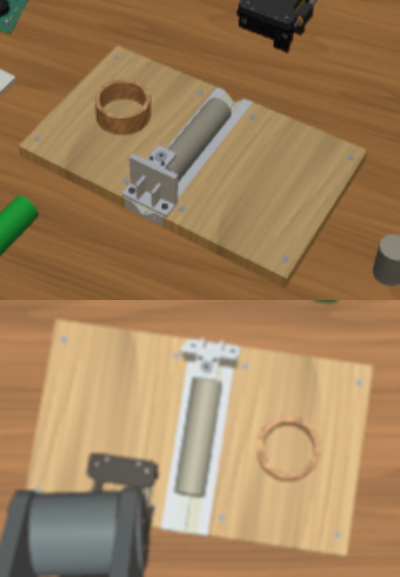

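The bar now lies in the V: in the top crop it runs from (205,380) to (190,495), and it is short of the stop. Next I measure its near end.

```bash
python3 - <<'E'
from h import *
im=cv2.imread("pics/t4.png");r=bar(im,278,308);X=np.array([ray("top",p,.05) for p in cv2.boxPoints(r)])
o=np.array([.5628,.0383]);c,s=np.cos(np.radians(8.2)),np.sin(np.radians(8.2))
d=X[:,:2]-o;print(r,np.c_[d@[c,-s],d@[s,c]].round(4))
print(ray("top",(287.6,260),.033)[:2],(ray("top",(287.6,260),.033)[:2]-o)@[c,-s])
E
```

```text
((291.1756591796875, 231.94593811035156), (13.480716705322266, 58.36164093017578), 9.462321281433105) [[-0.082   0.0186]
 [ 0.0711  0.017 ]
 [ 0.0703 -0.0183]
 [-0.0828 -0.0163]]
[0.4848423  0.04918911] -0.07871377737550952
```

>>> apply_moves(steps=[[[-3, 1.5, 0, 0, 0, 0, -1], [-6.4, 3.3, 0, 0, 0, 0, -1], [-6.4, 3.3, 0, 0, 0, 0, -1], [-6.4, 3.3, 2, 0, 0, 0, -1], [-6.4, 3.3, 4, 0, 0, 0, -1], [-6.4, 3.3, 5, 0, 0, 0, -1]]])

```text
time_s: 11.65
position: [0.4376, 0.0565, 0.0906]
tcp_rot: [[0.143, 0.99, -0.001], [0.99, -0.143, 0.0], [0.0, -0.001, -1.0]]
force: [-0.2, 0.5, 0.5]
opening: 0.009
grasp_force: 0.0
```

>>> apply_moves(steps=[[[0, 0, 2, 0, 0, 0, -1], [0, 0, 4, 0, 0, 0, -1], [0, 0, 5, 0, 0, 0, -1], [0, 0, 5.5, 0, 0, 0, -1], [0, 0.3, 5.5, 0, 0, 0, -1], [0, 0.8, 5.5, 0, 0, 0, -1], [0, 1.3, 5.5, 0, 0, 0, -1], [0, 1.8, 5.5, 0, 0, 0, -1], [0, 2.2, 5.5, 0, 0, 0, -1], [0, 2.5, 5.5, 0, 0, 0, -1], [0, 2.8, 5.5, 0, 0, 0, -1], [0, 3.1, 5.5, 0, 0, 0, -1], [0, 3.4, 5.5, 0, 0, 0, -1], [0, 3.7, 5.5, 0, 0, 0, -1], [0, 4.0, 5.5, 0, 0, 0, -1], [0, 4.3, 5.5, 0, 0, 0, -1], [0, 4.6, 5.5, 0, 0, 0, -1], [0, 4.9, 5.5, 0, 0, 0, -1], [0, 5.1, 5.5, 0, 0, 0, -1], [0, 5.2, 5.5, 0, 0, 0, -1]]])

```text
time_s: 14.15
position: [0.4894, 0.0485, 0.0365]
tcp_rot: [[0.143, 0.99, 0.0], [0.99, -0.143, -0.0], [0.0, 0.0, -1.0]]
force: [-1.3, -0.3, 0.7]
opening: 0.003
grasp_force: 0.4
```

```bash
python3 - <<'E'
from h import *
s=bot.read_state();print(s["force"].round(2),s["position"].round(4))
a=bot.capture("scene")[180:360,230:470];cv2.imwrite("pics/s5.png",cv2.resize(a,None,fx=3,fy=3))
E
```

```text
[-1.29 -0.26  0.75] [0.4894 0.0485 0.0365]
```

View pics/s5.png

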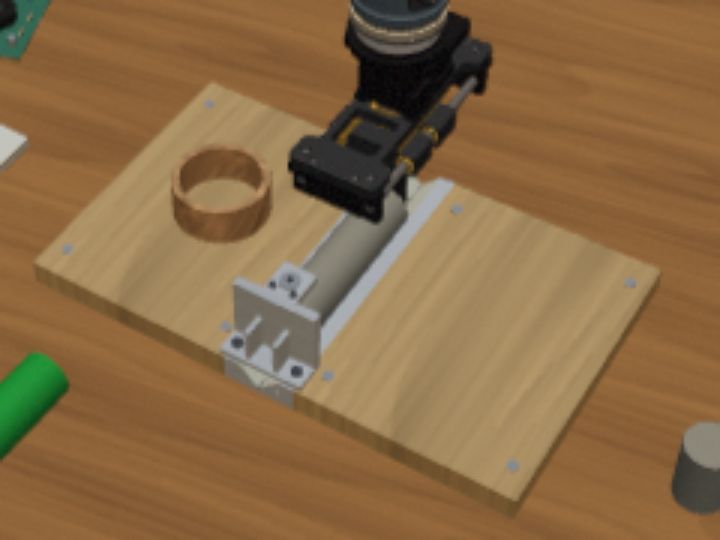

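The bar has slid under the drill guide at crop (300,290), with only sliding friction on the tool (1.3 N). Now small steps until the force shows contact with the stop.

>>> apply_moves(steps=[[[0, 0.1, 0, 0, 0, 0, -1], [0, 0.2, 0, 0, 0, 0, -1], [0, 0.3, 0, 0, 0, 0, -1], [0, 0.4, 0, 0, 0, 0, -1], [0, 0.4, 0, 0, 0, 0, -1]]])

```text
time_s: 14.82
position: [0.4935, 0.048, 0.0366]
tcp_rot: [[0.143, 0.99, 0.001], [0.99, -0.143, -0.0], [0.0, 0.001, -1.0]]
force: [-0.0, 0.6, 0.0]
opening: 0.003
grasp_force: 0.2
```

>>> apply_moves(steps=[[[0, 0.1, 0, 0, 0, 0, -1], [0, 0.2, 0, 0, 0, 0, -1], [0, 0.2, 0, 0, 0, 0, -1]]])

```text
time_s: 15.2
position: [0.4954, 0.0477, 0.0366]
tcp_rot: [[0.143, 0.99, 0.0], [0.99, -0.143, -0.0], [0.0, 0.0, -1.0]]
force: [-0.9, -0.1, -0.3]
opening: 0.006
grasp_force: 0.3
```

>>> apply_moves(steps=[[[0, 0.1, 0, 0, 0, 0, -1], [0, 0.2, 0, 0, 0, 0, -1], [0, 0.2, 0, 0, 0, 0, -1]]])

```text
time_s: 15.58
position: [0.4974, 0.0474, 0.0366]
tcp_rot: [[0.143, 0.99, 0.0], [0.99, -0.143, -0.0], [0.0, 0.0, -1.0]]
force: [-0.9, 0.2, -0.1]
opening: 0.005
grasp_force: 0.3
```

>>> apply_moves(steps=[[[0, 0.1, 0, 0, 0, 0, -1], [0, 0.2, 0, 0, 0, 0, -1], [0, 0.2, 0, 0, 0, 0, -1]]])

```text
time_s: 15.95
position: [0.4992, 0.0471, 0.0365]
tcp_rot: [[0.143, 0.99, 0.0], [0.99, -0.143, 0.0], [0.0, 0.0, -1.0]]
force: [-0.5, 1.3, -0.9]
opening: 0.002
grasp_force: 0.4
```

```bash
python3 - <<'E'
from h import *
a=bot.capture("scene")[200:320,300:400];b=bot.capture("top");cv2.imwrite("pics/t6.png",b)
cv2.imwrite("pics/c6.png",np.hstack([cv2.resize(a,None,fx=4,fy=4,interpolation=cv2.INTER_CUBIC),cv2.resize(b[170:290,255:335],None,fx=4,fy=4,interpolation=cv2.INTER_CUBIC)]))
E
```

```text
(no output)
```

View pics/c6.png

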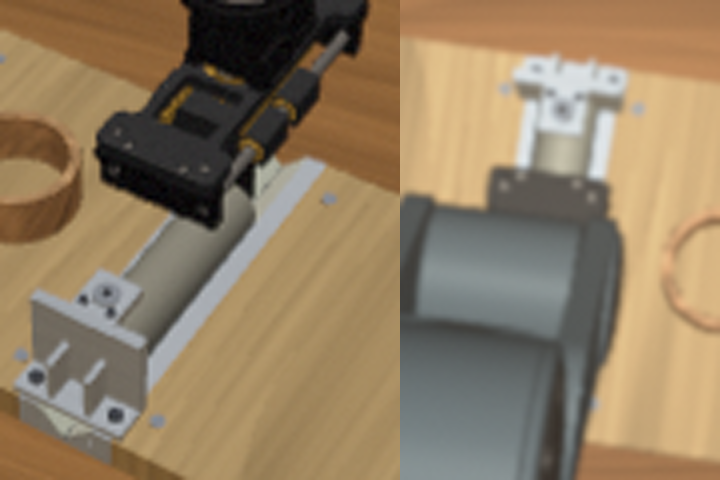

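The bar's far end is almost at the stop plate (left crop about (150,345)), with no rise in force yet. Continuing.

>>> apply_moves(steps=[[[0, 0.1, 0, 0, 0, 0, -1], [0, 0.2, 0, 0, 0, 0, -1], [0, 0.2, 0, 0, 0, 0, -1]]])

```text
time_s: 16.42
position: [0.4993, 0.0471, 0.0364]
tcp_rot: [[0.143, 0.99, -0.004], [0.99, -0.143, 0.0], [-0.0, -0.004, -1.0]]
force: [-5.5, 0.2, 2.3]
opening: 0.008
grasp_force: 2.9
```

>>> apply_moves(steps=[[[0, 0.1, 0, 0, 0, 0, -1], [0, 0.2, 0, 0, 0, 0, -1], [0, 0.2, 0, 0, 0, 0, -1]]])

```text
time_s: 16.8
position: [0.4994, 0.0471, 0.0364]
tcp_rot: [[0.143, 0.99, -0.008], [0.99, -0.143, 0.001], [-0.0, -0.008, -1.0]]
force: [-7.7, 0.3, 5.4]
opening: 0.006
grasp_force: 4.4
```

The TCP has stopped at x = 0.499 m while the force rises to 8 N, so the bar is against the stop. Backing off.

>>> apply_moves(steps=[[[0, -0.3, 0, 0, 0, 0, -1], [0, -0.6, 0, 0, 0, 0, -1], [0, -1.2, 0, 0, 0, 0, -1], [0, -2.5, 0, 0, 0, 0, -1], [0, -4, 0, 0, 0, 0, -1], [0, -4, -3, 0, 0, 0, -1], [0, -5, -8, 0, 0, 0, -1], [3, -7, -12, 0, 0, 0, -1], [6, -8, -15, 0, 0, 0, -1], [12, -8, -15, 0, 0, 0, -1], [12, -8, -15, 0, 0, 0, -1], [12, -8, -15, 0, 0, 0, -1]]])

```text
time_s: 18.3
position: [0.4397, 0.1766, 0.1861]
tcp_rot: [[0.142, 0.99, -0.002], [0.99, -0.142, -0.001], [-0.001, -0.002, -1.0]]
force: [-0.1, -0.4, 0.3]
opening: 0.007
grasp_force: 0.0
```

```bash
python3 - <<'E'
from h import *
s=bot.read_state();print(s["time_s"],s["position"],s["force"])
a=bot.capture("scene")[180:330,280:400];b=bot.capture("top");cv2.imwrite("pics/t7.png",b)
cv2.imwrite("pics/c7.png",np.hstack([cv2.resize(a,(480,600),interpolation=cv2.INTER_CUBIC),cv2.resize(b[170:290,255:315],(300,600),interpolation=cv2.INTER_CUBIC)]))
r=bar(b,278,308);X=np.array([ray("top",p,.045) for p in cv2.boxPoints(r)])
o=np.array([.5628,.0383]);c,s=np.cos(np.radians(8.2)),np.sin(np.radians(8.2))
d=X[:,:2]-o;print(r,np.c_[d@[c,-s],d@[s,c]].round(4))
E
```

```text
18.3 [0.43965239 0.17661955 0.18605526] [-0.07246592 -0.37694959  0.34932864]
((291.944580078125, 227.017578125), (13.412781715393066, 48.29641342163086), 8.972625732421875) [[-0.0557  0.0183]
 [ 0.0718  0.0181]
 [ 0.0713 -0.0172]
 [-0.0561 -0.0166]]
```

View pics/c7.png

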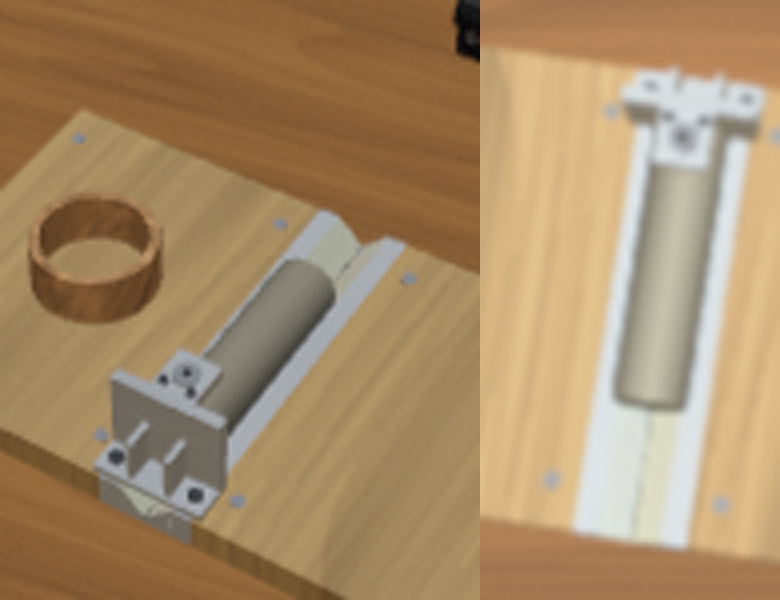

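The bar lies in the V against the stop. Its near end measures x_b = -0.056 m (expected -0.055), the robot is clear, and the tape is where it was.

```bash
python3 -c "
from rig import bot
print(bot.hand_in())"
```

```text
the job is handed in; nothing more can be done
None
```

I rolled the bar into the V-block and pushed it up against the end stop, then handed the job in at about 18 s; the last images show it within about 1 mm of the seat, with the robot clear and nothing else touched, but the hand-in returned no verdict.

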